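Make up a drying kit and a sampling kit

TASK

Make up two kits from the stock on the bench. Drying kit (the tray with the large round recess and the long slot): seat the aluminium dish in the round recess, stand the weighing bottle in the dish, and lay the tweezers in the slot; sampling kit (the other tray): lay the small carton in the rectangular recess as it lies now, and stand the screw vial in the round well. Keep the weighing bottle and the vial upright and set them down rather than drop them, and leave the measuring cylinder, the spare cap and the marker where they are.

Things in the scene. Friction and masses are not known exactly. Their poses are not given: they have to be found in the camera images.
- drying_tray: Drying kit tray, fixed, grey plastic slab 172 (x) x 171 (y) x 10 mm high, a grip tab at each y end. Origin: centre of its underside, z up; y runs within 15 degrees of the world's x axis. Recesses 6 mm deep (floor 4 mm above the worktop): round, 83 mm across, centre at x -34, y 0 mm; long slot, 36 (x) x 155 (y) mm, centre at x +60, y 0 mm.
- sampling_tray: Sampling kit tray, fixed, grey plastic slab 90 (x) x 171 (y) x 10 mm high, a grip tab at each y end. Origin: centre of its underside, z up; y runs within 15 degrees of the world's x axis. Recesses 6 mm deep (floor 4 mm above the worktop): rectangular, 70 (x) x 90 (y) mm, centre at x 0, y -29.5 mm; round well, 45 mm across, centre at x 0, y +46 mm.
- dish: Empty round aluminium drying dish, open on top, 64 mm across at the rim (60 at the foot), 24 mm high, wall 2 mm, floor 2.5 mm; about 40 g. Origin at the centre of its underside. Grip it across the outside; it fits the round recess of the drying tray with 10 mm to spare all round.
- weighing_bottle: Squat clear glass weighing bottle, white powder inside, knobbed lid fixed on; 42 mm across, 58 mm high, about 45 g. Body 40 mm across from 6 to 38 mm up, lid flange 42 mm across from 39 to 49 mm up, knob 18 mm across above. Origin: centre of its underside, z up. Grip across flange and body. It stands in the dish with about 8 mm to spare all round.
- tweezers: Plain steel tweezers lying flat, 130 mm long (its y axis), 16 mm wide (x), 6 mm high, rigid; 20 g. Origin at the middle of the underside. Grip across the width, at the middle. Either end may lie either way in the slot. It starts lying roughly along the world's x axis, within 20 degrees.
- septa_box: Small closed white carton, 50 (x) x 70 (y) x 26 mm high, about 40 g. Origin: centre of its underside, z up. Grip across its 50 mm sides. It lies in the rectangular recess with its y axis along the tray's y axis, either way round. It starts with y within 20 degrees of the world's x axis.
- vial: Slim clear screw vial with a black cap, 27 mm across, 64 mm high (cap 25 mm across, from 52 mm up), about 25 g. Origin at the centre of its underside, z up. Grip across cap and body.
- measuring_cylinder: Bystander: tall clear glass measuring cylinder, foot 48 mm across, 142 mm high, beyond the stock. Origin at the centre of its underside. Leave it.
- spare_cap: Bystander: spare blue bottle screw cap lying flat, 52 mm across, 26 mm high. Origin at the centre of its underside. Leave it.
- marker: Bystander: white marker with a black cap, 148 mm long (y), 10 mm wide, 12 mm high, near the worktop's front edge. Origin at the middle of its underside. Leave it.
Things that resemble listed ones, but are neither listed nor needed, are in the scene too. Of the things shaped like the weighing_bottle, the clear one is meant.

How it is judged:
At the end, for the whole second after the job is handed in: Dish and vial seated in their round recesses (12 mm), weighing bottle on the floor of the dish (13 mm from its centre), tweezers flat in the slot (14 mm across, 16 along, 0.25 rad), carton flat in its recess (13 mm, 0.3 rad); upright or level within 0.1 rad, released, at rest (x of dish in the frame of drying_tray between -0.046 and -0.022 m and y of dish in the frame of drying_tray between -0.012 and 0.012 m and z of dish in the frame of drying_tray between 0.001 and 0.007 m and angle between each of dish, weighing_bottle, tweezers, septa_box, vial's own z axis and vertical below 0.1 rad and horizontal distance between weighing_bottle and dish below 0.013 m and z of weighing_bottle in the frame of dish between 0 and 0.006 m and x of tweezers in the frame of drying_tray between 0.046 and 0.074 m and y of tweezers in the frame of drying_tray between -0.016 and 0.016 m and z of tweezers in the frame of drying_tray between 0.001 and 0.007 m and angle between the y axis of tweezers and the y axis of drying_tray, either way round below 0.25 rad and x of septa_box in the frame of sampling_tray between -0.013 and 0.013 m and y of septa_box in the frame of sampling_tray between -0.0425 and -0.0165 m and z of septa_box in the frame of sampling_tray between 0.001 and 0.007 m and angle between the y axis of septa_box and the y axis of sampling_tray, either way round below 0.3 rad and x of vial in the frame of sampling_tray between -0.012 and 0.012 m and y of vial in the frame of sampling_tray between 0.034 and 0.058 m and z of vial in the frame of sampling_tray between 0.001 and 0.007 m and linear speed of each of dish, weighing_bottle, tweezers, septa_box, vial below 0.02 m/s); the robot touches nothing.
It fails at once if the weighing bottle or the vial is tipped by more than 0.6 rad (angle between any of weighing_bottle, vial's own z axis and vertical above 0.6 rad).
It fails at once if the weighing bottle or the vial is dropped (moves faster than 0.7 m/s with the fingers not on it: a fall of more than 25 mm) ((linear speed of weighing_bottle above 0.7 m/s and contact force between the fingers and weighing_bottle below 0.05 N) or (linear speed of vial above 0.7 m/s and contact force between the fingers and vial below 0.05 N)).
It fails at once if the measuring cylinder, the spare cap or the marker is moved by more than 25 mm (distance of any of measuring_cylinder, spare_cap, marker from where it was at the start of the episode above 0.025 m).
It also fails if it takes over 138 s, if anything falls off the work surface, if the arm or the gripper's body presses on something with over 40 N, if the wrist force passes 120 N, or if a joint passes its speed limit or range.

ROBOT

A 7-joint arm with a two-finger parallel gripper is mounted at the origin on a cart in front of the work surface, level with it; the furniture and walls round the work are solid. World frame = base frame: x ahead of the robot, y to its left, z up, the work surface at z = 0. Lengths are in m, angles in rad, forces in N, time in s.
With the tool pointing down it reaches from about 0.4 to 0.925 m from the base axis. Payload 5.6 kg.
Tool frame: the origin (TCP) lies at the very end of the fingers, on their centre line; the grasp point (between the pads) lies 19 mm behind it; z points along the fingers, y is the line along which they close (so a half turn about z gives the same grasp; the last joint's range is limited). The gripper opens to 85 mm and grips with 20 to 120 N. Pads are 22 mm wide; open, the fingers measure 114 mm over their backs; the gripper's body (76 mm by 85 mm) begins 54 mm behind the grasp point. The pads swing forward as they close: fully open they stand 13 mm farther back than shut.
Start: joints at [-1.196, 0.468, -0.012, 1.603, 0.006, 1.071, -0.056], TCP at [0.264, 0.594, 0.231] pointing down, gripper open.
Joint ranges: [-2.53, 2.53], [-0.31, 2.02], [-1.57, 1.55], [0.28, 2.44], [-1.29, 4.43], [0.15, 1.84], [-2.92, 2.92]. Speed limits (rad/s): [2.57, 2.57, 3.14, 3.14, 3.14, 3.14, 3.14].

INTERFACE

Orientations are given as a unit quaternion [w, x, y, z].
In Python, from station import monitor, imaging, manip gives the robot as it stands.
- The arm moves only by the shell command python3 -m handwheel 'ROWS'. ROWS is JSON, a list that holds one entry, the list of rows, each a list of 7 numbers: the shift along the tool's x, y, z in cm, then the turn, a rotation vector about the tool's x, y, z in degrees, then the opening, from 0 (shut) to 1 (fully open). A call has 1 to 20 rows; each row is the pose to reach, as a shift and turn from the pose commanded when the call began, along the tool's axes at that moment; what a row does not reach only later rows make up. A row lasts 1/12 s, in which the tool goes at most 41.7 mm and 7.16 degrees, less where a joint would pass 70% of its speed; a pose out of reach is approached as far as the arm can. A call with a gripper value outside its range is refused whole. The fingers move at their own pace and stop on an object; the grip force is fixed at half the most. Time passes only in rows, so rows that repeat a pose let the fingers close. It gives the time, the measured TCP pose, the force, the opening and the grip force at its end, in the units of the state.
- monitor.state(): the state, without advancing time (a new reading comes with each control period).
- imaging.read_camera(name): name is "side" or "top" or "wrist"; returns a dict with "img" (420x560x3 uint8, blue, green, red), "z_map" (420x560 float32, m along the optical axis (not along the pixel's ray), 0 where there is no reading), "camera_matrix" (3x3 intrinsics, pixels), "distortion" ([k1, k2, p1, p2, k3] as OpenCV has them; the pictures are not rectified), "view" (4x4, takes a point from world to camera coordinates). Camera axes: x right, y down, z forward; pixel columns grow to the right and rows downward; lengths in m; the calibration is good to about 2 mm. A picture is of the moment at which its call begins.
- manip.close_job(): hands the job in; it is judged then, once.
The state is a dict: "time": time; "joint_positions": joint angles; "dq": joint speeds; "effort": joint torques, N m; "position": TCP position; "eef_rot": TCP orientation; "wrist_force": force on the tool from outside, world axes, zero at the start; "moment": the same for the moment, N m; "width": finger opening in m; "gripper_force": force on a finger pad.
Only numpy, scipy, OpenCV 4.12 (cv2) and the standard library are available. Lean on these libraries where they do the work, as an engineer would, in place of code of your own. Each camera call takes 0.05 s, during which the arm holds its last target. There are 200 camera calls.

## Working session

There is one attempt and no reset: what is moved stays moved. The work goes in short steps, Python scripts to look and compute and a shell command to move; the robot and the scene stay as the last step left them, time stands still between calls to the robot, and variables do not carry over. Pictures are saved under pics/ and viewed, at most 14 in all, crops included, and the job is handed in when it is done.

```bash
ls; mkdir -p pics; python3 - <<'E'
from station import monitor, imaging, manip
import cv2,numpy as np
s=monitor.state();print({k:np.round(v,3).tolist() for k,v in s.items()})
for n in("top","side"):
    c=imaging.read_camera(n);cv2.imwrite(f"pics/{n}0.png",c["img"]);np.savez(f"{n}0.npz",**c)
    print(n,c["camera_matrix"].tolist(),c["distortion"],np.round(c["view"],4).tolist(),(c["z_map"]>0).mean())
E
```

```text
pics
{'time': 0.0, 'joint_positions': [-1.196, 0.468, -0.012, 1.604, 0.006, 1.071, -0.056], 'dq': [0.002, 0.001, 0.001, 0.001, 0.0, 0.001, -0.0], 'effort': [-0.0, -53.238, 0.021, -25.131, 0.011, 0.008, 0.0], 'position': [0.264, 0.594, 0.23], 'eef_rot': [-0.0, 0.207, 0.978, -0.001], 'wrist_force': [0.108, 0.17, 0.076], 'moment': [0.018, 0.002, 0.01], 'gripper_force': 0.0, 'width': 0.086}
top [[414.6764975281859, 0.0, 274.45287083593036], [0.0, 414.6764975281859, 209.65548574153007], [0.0, 0.0, 1.0]] [-0.04782812  0.          0.          0.          0.        ] [[-0.0264, -0.9996, 0.0066, -0.0261], [-0.9882, 0.0251, -0.1514, 0.5256], [0.1511, -0.0106, -0.9885, 1.0701], [0.0, 0.0, 0.0, 1.0]] 0.9959481292517007
side [[421.9286820197005, 0.0, 272.7462416697088], [0.0, 421.9286820197005, 204.62681349359826], [0.0, 0.0, 1.0]] [-0.09061898  0.          0.          0.          0.        ] [[0.9854, -0.1701, -0.0111, -0.5245], [-0.0877, -0.4498, -0.8888, 0.0496], [0.1462, 0.8768, -0.4581, 0.9983], [0.0, 0.0, 0.0, 1.0]] 0.9960926870748299
```

View pics/top0.png

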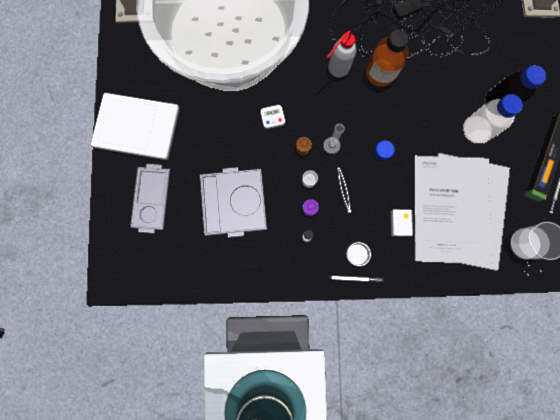

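View pics/side0.png

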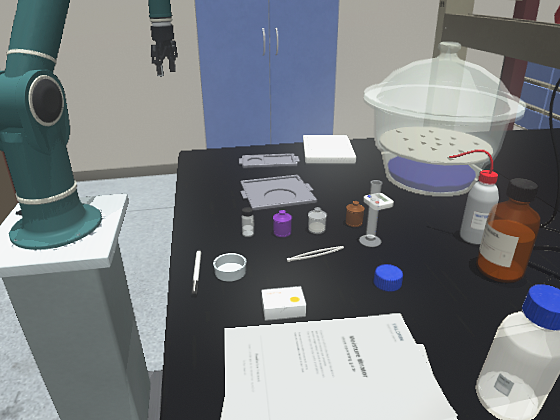

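The top view shows (pixels): sampling tray (150,199), drying tray (234,202), dish (359,254), vial (307,236), clear bottle (310,179), tweezers (344,190) and carton (402,222). The decoys are a purple bottle at (310,208) and a brown one at (304,145). The bystanders are the cylinder (332,145), spare cap (385,150) and marker (357,279). The side view agrees.

```bash
cat > h.py <<'E'
import cv2,numpy as np
from station import monitor, imaging
def rays(c,px):
    p=cv2.undistortPoints(np.float64(px).reshape(-1,1,2),c["camera_matrix"],c["distortion"])[:,0]
    R=c["view"][:3,:3];t=c["view"][:3,3]
    return -R.T@t, np.c_[p,np.ones(len(p))]@R   # origin, dirs
def onplane(c,px,z):
    o,d=rays(c,px); return o+d*((z-o[2])/d[:,2])[:,None]
def cloud(c):
    h,w=c["z_map"].shape;u,v=np.meshgrid(np.arange(w),np.arange(h))
    o,d=rays(c,np.c_[u.ravel(),v.ravel()]); return (o+d*c["z_map"].reshape(-1,1)).reshape(h,w,3)
def proj(c,P):
    P=np.float64(P).reshape(-1,3);R=c["view"][:3,:3]
    return cv2.projectPoints(P,cv2.Rodrigues(R)[0],c["view"][:3,3],c["camera_matrix"],c["distortion"])[0][:,0]
E
python3 - <<'E'
from h import *
c=dict(np.load("top0.npz"));P=cloud(c);im=c["img"]
print("table z",np.percentile(P[250:270,180:300,2],[5,50,95]))
for n,(u0,v0,u1,v1) in dict(samp=(125,160,178,236),dry=(195,164,275,240),dish=(340,238,378,270),vial=(298,228,318,246),purple=(298,198,322,218),bottle=(298,168,322,190),brown=(292,134,315,156),tw=(333,162,355,216),box=(386,205,414,240),cap=(372,138,398,162),marker=(325,270,388,288),cyl=(318,120,348,156)).items():
    p=P[v0:v1,u0:u1];g=im[v0:v1,u0:u1].max(2)
    for nm,m in(("z",p[...,2]>0.004),("col",g>60)):
        m=m.astype(np.uint8);k,l,st,ce=cv2.connectedComponentsWithStats(m)
        if k<2: print(n,nm,"none");continue
        i=1+st[1:,4].argmax();q=p[l==i]
        r=cv2.minAreaRect(np.float32(q[:,:2]*1000))
        print(n,nm,len(q),"z",np.round(np.percentile(q[:,2]*1000,[5,50,95]),1),"rect",np.round(r[0],1),np.round(r[1],1),round(r[2],1))
a=cv2.resize(im[125:295,120:420],None,fx=2.66,fy=2.66,interpolation=cv2.INTER_CUBIC);cv2.imwrite("pics/crop0.png",a)
E
```

```text
table z [-3.37155234e-03  3.35752232e-05  3.70547483e-03]
samp z 1572 z [ 4.5  8.7 13. ] rect [465.2 201.4] [473.7 181.7] 43.8
samp col 2192 z [ 0.4  6.9 12.5] rect [467. 205.] [480.3 186.6] 43.5
dry z 3282 z [ 4.6  9.2 13.4] rect [501.7  70.2] [304.4 179.3] 4.6
dry col 4045 z [ 1.2  8.3 13.1] rect [503.1  71.8] [306.5 177. ] 4.4
dish z 220 z [ 4.3 11.4 26.3] rect [ 369.7 -165.1] [ 62.  268.3] 18.3
dish col 514 z [-1.2  3.6 25. ] rect [ 369.5 -169.3] [ 68.  275.4] 18.9
vial z 104 z [11.1 62.5 66.9] rect [411.8 -78.8] [ 26.3 148.5] 41.3
vial col 76 z [ 3.9 59.4 66. ] rect [410.3 -78.8] [ 26.3 146.9] 42.2
purple z 219 z [13.5 44.3 58.1] rect [463.6 -84.2] [ 40.6 237.6] 52.5
purple col 235 z [ 0.9 44.  58. ] rect [453.4 -95.7] [ 45.8 233.8] 61.9
bottle z 226 z [10.8 43.5 57.6] rect [493.9 -97.3] [ 40.9 304.1] 70.8
bottle col 234 z [ 4.1 43.3 57.3] rect [ 616.3 -141.6] [45.4 52. ] 81.8
brown z 233 z [ 7.7 43.4 57.2] rect [ 709.4 -120.7] [51.2 44.6] 33.5
brown col 209 z [19.5 43.8 57.5] rect [ 709.4 -123.8] [44.9 49.3] 67.2
tw z 23 z [ 4.1  5.7 10.3] rect [ 541.8 -244.6] [42.7  6.9] 3.0
tw col 230 z [-2.9  2.4  8. ] rect [ 584.  -235.8] [132.4  19.6] 10.5
box z 531 z [17.  26.2 29.9] rect [ 444.5 -221.9] [ 86.5 416.5] 12.6
box col 604 z [ 0.3 25.8 29.7] rect [ 446.  -223.8] [ 84.5 421.8] 13.1
cap z 292 z [ 9.6 25.7 29.6] rect [ 528.5 -210.3] [ 49.2 498.1] 48.9
cap col 331 z [-0.6 25.2 29.5] rect [ 546.7 -196.2] [ 54.4 504.7] 42.9
marker z 194 z [ 5.4  9.1 13. ] rect [ 341.6 -176.2] [297.8  11.4] 86.0
marker col 234 z [-0.9  8.3 12.8] rect [ 343.  -177.2] [299.7  13.2] 85.3
cyl z 308 z [  4.7  59.2 141.6] rect [ 562.9 -141.9] [ 46.2 468.4] 66.7
cyl col 374 z [ -0.6  20.5 141.3] rect [ 572.5 -124.9] [ 49.7 469.9] 59.8
```

View pics/crop0.png

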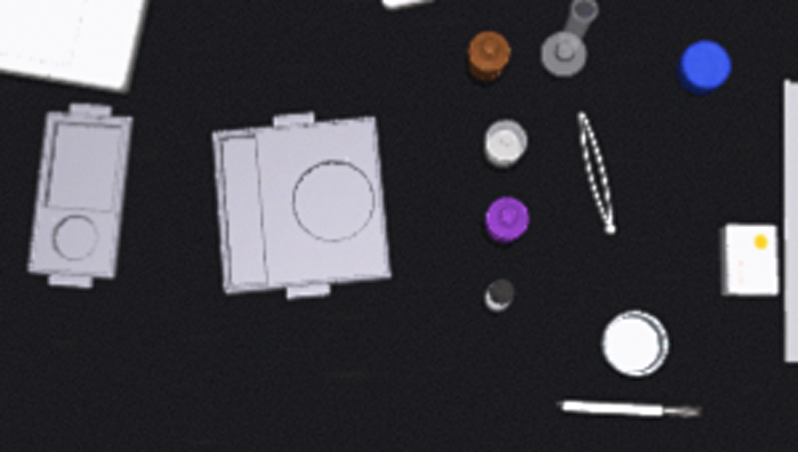

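The crop confirms the layout. The drying slot is on the +y (image left) side, so tray x is about world +y and tray y about world -x. The sampling well is at the robot-side end, so tray y is about -x there too. I'll remeasure with depth dropouts removed.

```bash
cat > meas.py <<'E'
from h import *
def comp(m):
    k,l,st,ce=cv2.connectedComponentsWithStats(m.astype(np.uint8)); return l==1+st[1:,4].argmax()
def f(a): return np.round(a,1).tolist()
if __name__=="__main__":
    c=dict(np.load("top0.npz"));P=cloud(c);im=c["img"];ok=c["z_map"]>0
    def roi(b): m=np.zeros(ok.shape,bool);m[b[1]:b[3],b[0]:b[2]]=1;return m
    for n,b in dict(samp=(125,160,178,236),dry=(195,164,275,240)).items():
        m=comp(roi(b)&(im.max(2)>60))
        m=comp(cv2.morphologyEx(m.astype(np.uint8),cv2.MORPH_CLOSE,np.ones((3,3))))
        o=cv2.morphologyEx(np.uint8(m),cv2.MORPH_OPEN,np.ones((25,25),np.uint8))  # drop the tabs roughly
        for nm,mm in(("full",m),("notabs",o>0)):
            v,u=np.nonzero(mm);q=onplane(c,np.c_[u,v],.01)[:,:2]*1000
            r=cv2.minAreaRect(np.float32(q));print(n,nm,"centroid",f(q.mean(0)),"rect",f(r[0]),f(r[1]),f(r[2]))
        # dark outline inside tray = recess edges
    for n,b,lo,hi in(("dish",(340,238,378,270),17,32),("vial",(298,228,318,246),57,72),("bottle",(298,168,322,190),42,54),("purple",(298,198,322,218),42,54),("brown",(292,134,315,156),42,54),("box",(386,205,414,240),20,33),("cap",(372,138,398,162),20,32),("cyl",(318,120,348,156),2,30),("cyltop",(318,120,348,156),135,150)):
        m=comp(roi(b)&ok&(P[...,2]>lo/1e3)&(P[...,2]<hi/1e3));q=P[m][:,:2]*1000
        q2=onplane(c,np.argwhere(m)[:,::-1],(lo+hi)/2e3)[:,:2]*1000
        r=cv2.minAreaRect(np.float32(q2));ci=cv2.minEnclosingCircle(np.float32(q2))
        print(n,len(q),"mean",f(q2.mean(0)),"circ",f(ci[0]),f(ci[1]),"rect",f(r[0]),f(r[1]),f(r[2]))
    for n,b,z in(("tw",(333,162,355,216),.005),("marker",(325,270,388,288),.009)):
        m=comp(cv2.dilate(np.uint8(roi(b)&(im.max(2)>60)),np.ones((3,3)))>0);v,u=np.nonzero(m);q=onplane(c,np.c_[u,v],z)[:,:2]*1000
        r=cv2.minAreaRect(np.float32(q));print(n,"rect",f(r[0]),f(r[1]),f(r[2]))
E
python3 meas.py; python3 - <<'E'
from h import *
# tray corners/circles picked by eye from crop -> check
c=dict(np.load("top0.npz"))
pk=lambda a:np.array(a)/2.66+[120,125]
for n,a,z in(("samp corners",[(47,112),(132,117),(115,278),(28,272)],.01),("dry corners",[(213,132),(374,118),(390,277),(226,293)],.01),("dry circle",[(334,201)],.01),("well",[(75,238)],.01)):
    q=onplane(c,pk(a)-.3,z)[:,:2]*1000;print(n,np.round(q,1).tolist(),"mean",np.round(q.mean(0),1))
E
```

```text
samp full centroid [570.9, 304.4] rect [571.9, 304.5] [93.3, 195.8] 84.5
samp notabs centroid [571.5, 304.0] rect [571.8, 304.0] [94.1, 174.6] 88.4
dry full centroid [554.5, 74.8] rect [555.7, 74.9] [195.9, 174.9] 4.2
dry notabs centroid [555.1, 74.9] rect [556.1, 75.0] [178.1, 173.9] 0.1
dish 90 mean [402.7, -266.4] circ [402.1, -262.7] 31.5 rect [401.9, -262.8] [61.9, 61.6] 42.7
vial 68 mean [454.8, -125.2] circ [454.6, -125.6] 12.2 rect [454.9, -124.9] [20.8, 20.9] 87.9
bottle 123 mean [608.7, -137.0] circ [609.6, -137.2] 20.7 rect [610.1, -137.8] [37.8, 38.8] 87.9
purple 136 mean [529.7, -135.7] circ [530.1, -135.7] 20.7 rect [530.4, -135.3] [39.6, 38.2] 43.3
brown 126 mean [703.3, -123.2] circ [703.2, -123.6] 20.7 rect [702.9, -122.4] [38.2, 39.8] 87.7
box 487 mean [483.1, -384.4] circ [484.3, -385.3] 42.4 rect [483.5, -384.0] [52.2, 70.9] 86.0
cap 243 mean [691.8, -352.4] circ [691.6, -352.1] 25.7 rect [691.9, -352.0] [48.1, 49.2] 88.8
cyl 162 mean [705.8, -203.1] circ [708.7, -203.0] 28.9 rect [704.0, -204.0] [49.6, 49.7] 67.3
cyltop 35 mean [714.3, -208.4] circ [713.6, -207.3] 12.2 rect [713.8, -207.6] [21.5, 22.5] 44.0
tw rect [582.9, -234.8] [138.8, 26.7] 10.8
marker rect [336.6, -255.1] [146.6, 18.7] 85.5
samp corners [[660.7, 341.1], [652.8, 250.9], [483.0, 266.4], [491.5, 356.7]] mean [572.  303.8]
dry corners [[634.3, 165.5], [645.1, -3.6], [477.0, -16.5], [464.8, 152.0]] mean [555.3  74.4]
dry circle [[557.7, 39.8]] mean [557.7  39.8]
well [[525.7, 308.5]] mean [525.7 308.5]
```

All estimates agree to about 2 mm. Next, a small calculator that turns world targets into tool-frame shifts and turns.

```bash
cat > go.py <<'E'
# usage: go.py x y z closing_deg ...  (mm) -> shift cm / turn deg from the present tool pose
import sys,numpy as np
from station import monitor
from scipy.spatial.transform import Rotation as Ro
s=monitor.state();q=s["eef_rot"];R=Ro.from_quat([q[1],q[2],q[3],q[0]]);p=np.array(s["position"])
a=[float(v) for v in sys.argv[1:]]
print("t",round(s["time"],2),"pos",np.round(p*1000,1),"w",round(s["width"]*1000,1),"grip",round(s["gripper_force"],1),"F",np.round(s["wrist_force"],1),"close",np.round(np.degrees(np.arctan2(*R.as_matrix()[[1,0],1])),1),"q7",round(s["joint_positions"][6],2))
for i in range(0,len(a),4):
    th=np.radians(a[i+3]);y=np.array([np.cos(th),np.sin(th),0]);z=np.array([0,0,-1.])
    T=np.c_[np.cross(y,z),y,z]
    sh=R.inv().apply(np.array(a[i:i+3])/1000-p)*100;tu=(R.inv()*Ro.from_matrix(T)).as_rotvec(degrees=True)
    print(a[i:i+4],"->",np.round(sh,2).tolist(),np.round(tu,1).tolist(),"rows",int(np.ceil(max(np.linalg.norm(sh)/4.17,np.linalg.norm(tu)/7.16))))
E
python3 go.py 480 200 230 90
```

```text
t 0.1 pos [263.6 593.6 230.4] w 85.4 grip 0.0 F [-0.9  0.1  0.7] close 66.1 q7 -0.06
[480.0, 200.0, 230.0, 90.0] -> [-35.75, -27.19, 0.09] [-0.1, -0.0, -23.9] rows 11
```

```bash
python3 -m handwheel '[[[-35.75,-27.2,0,0,0,-23.9,1],[-35.75,-27.2,0,0,0,-23.9,1],[-35.75,-27.2,0,0,0,-23.9,1],[-35.75,-27.2,0,0,0,-23.9,1],[-35.75,-27.2,0,0,0,-23.9,1],[-35.75,-27.2,0,0,0,-23.9,1],[-35.75,-27.2,0,0,0,-23.9,1],[-35.75,-27.2,0,0,0,-23.9,1],[-35.75,-27.2,0,0,0,-23.9,1],[-35.75,-27.2,0,0,0,-23.9,1],[-35.75,-27.2,0,0,0,-23.9,1],[-35.75,-27.2,0,0,0,-23.9,1],[-35.75,-27.2,0,0,0,-23.9,1],[-35.75,-27.2,0,0,0,-23.9,1]]]'; python3 go.py 402 -262.7 120 90
```

```text
time: 1.27
position: [0.4796, 0.201, 0.231]
eef_rot: [-0.0, 0.0, 1.0, 0.0]
wrist_force: [-0.6, 1.2, -0.9]
width: 0.0854
gripper_force: 0.0
t 1.27 pos [479.6 201.  231. ] w 85.4 grip 0.0 F [-0.6  1.2 -0.9] close 90.0 q7 1.13
[402.0, -262.7, 120.0, 90.0] -> [7.74, -46.37, 11.1] [0.0, -0.0, -0.0] rows 12
```

```bash
python3 -m handwheel '[[[7.75,-46.35,8,0,0,0,0.76],[7.75,-46.35,8,0,0,0,0.76],[7.75,-46.35,8,0,0,0,0.76],[7.75,-46.35,8,0,0,0,0.76],[7.75,-46.35,8,0,0,0,0.76],[7.75,-46.35,8,0,0,0,0.76],[7.75,-46.35,8,0,0,0,0.76],[7.75,-46.35,8,0,0,0,0.76],[7.75,-46.35,8,0,0,0,0.76],[7.75,-46.35,8,0,0,0,0.76],[7.75,-46.35,8,0,0,0,0.76],[7.75,-46.35,8,0,0,0,0.76],[7.75,-46.35,11,0,0,0,0.76],[7.75,-46.35,11,0,0,0,0.76],[7.75,-46.35,11,0,0,0,0.76]]]'; python3 - <<'E'
from h import *
s=monitor.state();p=np.array(s["position"])*1000
for n in("side","wrist"):
    c=imaging.read_camera(n);cv2.imwrite(f"pics/{n}1.png",c["img"]);np.savez(n+"1.npz",**c)
    if n=="side":
        P=cloud(c)*1000;d=P-p;m=(abs(d[...,0])<25)&(abs(d[...,1])<65)&(d[...,2]>-30)&(d[...,2]<60)&(c["z_map"]>0)
        for y0 in range(-65,65,10):
            k=m&(d[...,1]>=y0)&(d[...,1]<y0+10)
            if k.sum(): print(y0,k.sum(),np.round(np.percentile(d[k][:,2],[0,2,5,50,100]),1), "x",np.round(np.percentile(d[k][:,0],[2,98]),1))
print(p,s["width"])
E
python3 -c "
import cv2;a=cv2.imread('pics/side1.png')[150:330,120:360];b=cv2.imread('pics/wrist1.png')
import numpy as np
a=cv2.resize(a,(480,360));b=cv2.resize(b,(480*36//40*0+320,240));o=np.zeros((360,800,3),np.uint8);o[:,:480]=a;o[:240,480:]=b;cv2.imwrite('pics/m1.png',o)"
```

```text
time: 2.52
position: [0.4019, -0.2609, 0.1202]
eef_rot: [-0.002, -0.001, 1.0, 0.001]
wrist_force: [-0.6, 0.1, 1.0]
width: 0.0646
gripper_force: 0.0
-65 53 [52.2 53.  53.6 56.9 59.7] x [-14.2  12.1]
-55 77 [13.3 15.  15.8 30.9 57. ] x [-8.1  5.7]
-45 153 [ 5.6  6.5  7.4 24.9 60. ] x [-13.2   9.3]
-35 1 [14.8 14.8 14.8 14.8 14.8] x [-12.5 -12.5]
25 26 [20.5 20.5 20.7 25.  53.9] x [-7.7  9.3]
35 2 [30.  30.4 31.  40.  50. ] x [-12.6 -11.4]
[ 401.86835114 -260.88812742  120.21604699] 0.06458187773412226
```

View pics/m1.png

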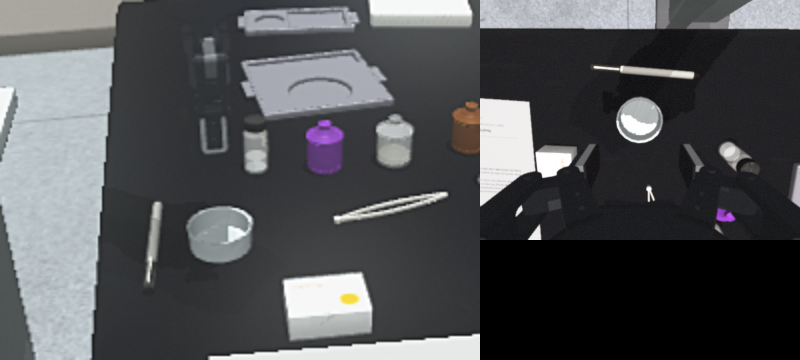

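The fingertips stand about 6 mm behind the TCP at 64 mm opening. The wrist view shows the dish centred under the gripper, near wrist pixel (280,208). I'll refine its centre from that view.

```bash
python3 - <<'E'
from h import *
c=dict(np.load("wrist1.npz"));P=cloud(c)*1000;ok=c["z_map"]>0
m=ok&(P[...,2]>18)&(P[...,2]<30)&(np.hypot(P[...,0]-402,P[...,1]+263)<50)
q=P[m][:,:2];print(len(q),np.round(q.mean(0),1),cv2.minEnclosingCircle(np.float32(q)),"floor z",np.median(P[ok&(np.hypot(P[...,0]-402,P[...,1]+263)<20)][:,2]))
E
python3 go.py 402 -262.7 60 90 402 -262.7 3 90
```

```text
1021 [ 405.1 -261.5] ((401.8085021972656, -261.51513671875), 31.72425651550293) floor z 202.31532554680766
t 2.62 pos [ 403.3 -261.6  121.9] w 65.0 grip 0.0 F [-0.2  0.1  0.8] close 90.1 q7 2.26
[402.0, -262.7, 60.0, 90.0] -> [0.13, -0.12, 6.19] [0.0, 0.0, 0.1] rows 2
[402.0, -262.7, 3.0, 90.0] -> [0.13, -0.12, 11.89] [0.0, 0.0, 0.1] rows 3
```

```bash
python3 -m handwheel '[[[0,0,3,0,0,0,1],[0,0,6,0,0,0,1],[0,0,8,0,0,0,1],[0,0,10,0,0,0,1],[0,0,11,0,0,0,1],[0,0,11.7,0,0,0,1],[0,0,11.7,0,0,0,1],[0,0,11.7,0,0,0,0.6],[0,0,11.7,0,0,0,0.6],[0,0,11.7,0,0,0,0.6],[0,0,11.7,0,0,0,0.6],[0,0,11.7,0,0,0,0.6],[0,0,11.7,0,0,0,0.6]]]'; python3 go.py
```

```text
time: 3.7
position: [0.4033, -0.2633, 0.0064]
eef_rot: [0.001, 0.0, 1.0, -0.0]
wrist_force: [-2.6, 2.9, 13.1]
width: 0.0617
gripper_force: 61.8
t 3.7 pos [ 403.3 -263.3    6.4] w 61.7 grip 61.8 F [-2.6  2.9 13.1] close 90.0 q7 2.37
```

```bash
python3 -m handwheel '[[[0,0,-2,0,0,0,0.6],[0,0,-5,0,0,0,0.6],[0,0,-9,0,0,0,0.6],[0,0,-13,0,0,0,0.6],[0,0,-13,0,0,0,0.6]]]'; python3 go.py 558 41 130 94 558 41 8 94
```

```text
time: 4.12
position: [0.4064, -0.2657, 0.1419]
eef_rot: [0.007, 0.001, 1.0, -0.003]
wrist_force: [0.7, -0.5, -0.5]
width: 0.0611
gripper_force: 65.3
t 4.12 pos [ 406.4 -265.7  141.9] w 61.1 grip 65.3 F [ 0.7 -0.5 -0.5] close 89.9 q7 2.25
[558.0, 41.0, 130.0, 94.0] -> [-15.1, 30.7, 1.22] [-0.3, 0.7, -4.1] rows 9
[558.0, 41.0, 8.0, 94.0] -> [-14.94, 30.76, 13.42] [-0.3, 0.7, -4.1] rows 9
```

```bash
python3 -m handwheel '[[[-15.6,30.35,0,0,0,0,0.6],[-15.6,30.35,0,0,0,0,0.6],[-15.6,30.35,0,0,0,0,0.6],[-15.6,30.35,0,0,0,0,0.6],[-15.6,30.35,0,0,0,0,0.6],[-15.6,30.35,0,0,0,0,0.6],[-15.6,30.35,0,0,0,0,0.6],[-15.6,30.35,0,0,0,0,0.6],[-15.6,30.35,0,0,0,0,0.6],[-15.6,30.35,6,0,0,0,0.6],[-15.6,30.35,6,0,0,0,0.6],[-15.6,30.35,6,0,0,0,0.6],[-15.6,30.35,6,0,0,0,0.6],[-15.6,30.35,6,0,0,0,0.6]]]'; python3 - <<'E'
from h import *
c=imaging.read_camera("side");np.savez("side2.npz",**c);P=cloud(c)*1000
s=monitor.state();p=np.array(s["position"])*1000;print(p)
m=(c["z_map"]>0)&(np.hypot(P[...,0]-p[0],P[...,1]-p[1])<36)&(P[...,2]<p[2]+40)&(P[...,2]>20)&(c["img"].max(2)>90)
q=P[m];print(len(q),np.percentile(q,[1,50,99],axis=0).round(1).tolist())
E
python3 go.py 558 41 8 90
```

```text
time: 5.28
position: [0.5596, 0.04, 0.0759]
eef_rot: [0.001, 0.001, 1.0, 0.0]
wrist_force: [0.1, -0.7, 0.7]
width: 0.0614
gripper_force: 65.4
[559.87774859  40.02949832  76.22961818]
263 [[527.1, 5.8, 69.8], [548.0, 24.9, 83.2], [586.7, 72.4, 111.0]]
t 5.33 pos [559.9  40.   76.2] w 61.1 grip 65.4 F [ 0.  -0.2 -0.6] close 89.9 q7 1.61
[558.0, 41.0, 8.0, 90.0] -> [0.21, 0.09, 6.82] [0.0, 0.2, -0.1] rows 2
```

```bash
python3 -m handwheel '[[[0.1,0.1,2.5,0,0,0,0.6],[0.1,0.1,4.5,0,0,0,0.6],[0.1,0.1,5.5,0,0,0,0.6],[0.1,0.1,6.2,0,0,0,0.6],[0.1,0.1,6.5,0,0,0,0.6],[0.1,0.1,6.5,0,0,0,0.6],[0.1,0.1,6.5,0,0,0,0.6],[0.1,0.1,6.5,0,0,0,0.85],[0.1,0.1,6.5,0,0,0,1],[0.1,0.1,6.5,0,0,0,1],[0.1,0.1,6.5,0,0,0,1],[0.1,0.1,6.5,0,0,0,1]]]'; python3 go.py
```

```text
time: 6.33
position: [0.5576, 0.0414, 0.0094]
eef_rot: [0.0, 0.0, 1.0, 0.0]
wrist_force: [-0.3, -0.2, -0.8]
width: 0.0854
gripper_force: 0.0
t 6.33 pos [557.6  41.4   9.4] w 85.4 grip 0.0 F [-0.3 -0.2 -0.8] close 90.0 q7 1.64
```

```bash
python3 -m handwheel '[[[0,0,-3,0,0,0,1],[0,0,-7,0,0,0,1],[0,0,-11,0,0,0,1],[0,0,-13,0,0,0,1],[0,0,-13,0,0,0,1],[0,0,-13,0,0,0,1]]]'; python3 - <<'E'
from h import *
c=imaging.read_camera("wrist");np.savez("wrist3.npz",**c);cv2.imwrite("pics/wrist3.png",c["img"]);P=cloud(c)*1000
m=(c["z_map"]>0)&(P[...,2]>21)&(P[...,2]<34)&(np.hypot(P[...,0]-558,P[...,1]-41)<50)
q=P[m];print(len(q),np.round(q.mean(0),1),cv2.minEnclosingCircle(np.float32(q[:,:2])),"rim z",np.percentile(q[:,2],[50,95]))
E
python3 go.py 609.6 -137.2 130 90
```

```text
time: 6.83
position: [0.5582, 0.0416, 0.1406]
eef_rot: [0.001, 0.0, 1.0, 0.0]
wrist_force: [-0.7, -0.6, -0.2]
width: 0.0853
gripper_force: 0.0
954 [560.8  40.4  26. ] ((556.8931884765625, 40.69118118286133), 31.767818450927734) rim z [26.42368354 27.85306716]
t 6.88 pos [557.2  41.5 139.1] w 85.4 grip 0.0 F [-0.5 -0.  -0.5] close 90.0 q7 1.58
[609.6, -137.2, 130.0, 90.0] -> [-5.25, -17.87, 0.91] [0.0, -0.0, -0.0] rows 5
```

View pics/wrist3.png

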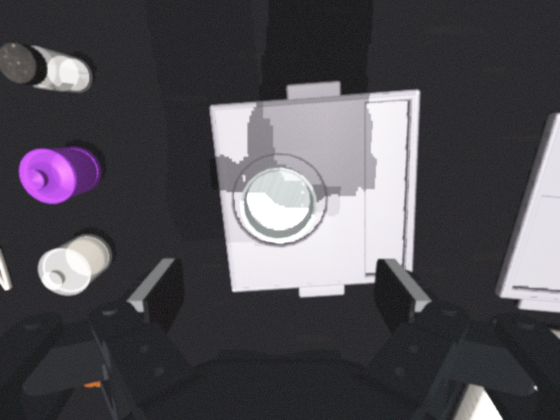

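The dish sits inside the round recess: rim centre near wrist pixel (280,205), recess outline about (280,200). Next, the clear bottle.

```bash
python3 -m handwheel '[[[-5.2,-17.85,0.5,0,0,0,1],[-5.2,-17.85,0.5,0,0,0,1],[-5.2,-17.85,0.5,0,0,0,1],[-5.2,-17.85,0.5,0,0,0,1],[-5.2,-17.85,0.5,0,0,0,1],[-5.2,-17.85,0.5,0,0,0,1],[-5.2,-17.85,0.5,0,0,0,1],[-5.2,-17.85,0.5,0,0,0,1]]]'; python3 - <<'E'
from h import *
c=imaging.read_camera("wrist");np.savez("wrist4.npz",**c);P=cloud(c)*1000
m=(c["z_map"]>0)&(P[...,2]>42)&(P[...,2]<53)&(np.hypot(P[...,0]-610,P[...,1]+137)<40)
q=P[m];print(len(q),np.round(q.mean(0),1),cv2.minEnclosingCircle(np.float32(q[:,:2])))
E
python3 go.py 609.6 -137.2 24 90
```

```text
time: 7.55
position: [0.6083, -0.1356, 0.1325]
eef_rot: [-0.002, -0.0, 1.0, 0.001]
wrist_force: [-0.2, 1.6, -0.3]
width: 0.0856
gripper_force: 0.0
1405 [ 608.3 -137.4   44. ] ((609.7405395507812, -137.25653076171875), 20.699634552001953)
t 7.6 pos [ 608.6 -135.   132.9] w 85.4 grip 0.0 F [-0.3  0.5  0.4] close 90.1 q7 1.91
[609.6, -137.2, 24.0, 90.0] -> [-0.13, -0.24, 10.89] [0.1, -0.1, 0.1] rows 3
```

```bash
python3 -m handwheel '[[[-0.1,-0.1,3,0,0,0,1],[-0.1,-0.1,6,0,0,0,1],[-0.1,-0.1,8,0,0,0,1],[-0.1,-0.1,10,0,0,0,1],[-0.1,-0.1,10.9,0,0,0,1],[-0.1,-0.1,10.9,0,0,0,1],[-0.1,-0.1,10.9,0,0,0,1],[-0.1,-0.1,10.9,0,0,0,0.6],[-0.1,-0.1,10.9,0,0,0,0.3],[-0.1,-0.1,10.9,0,0,0,0.3],[-0.1,-0.1,10.9,0,0,0,0.3],[-0.1,-0.1,10.9,0,0,0,0.3],[-0.1,-0.1,10.9,0,0,0,0.3],[-0.1,-0.1,10.9,0,0,0,0.3]]]'; python3 go.py
```

```text
time: 8.77
position: [0.6114, -0.1384, 0.0268]
eef_rot: [0.001, 0.0, 1.0, -0.0]
wrist_force: [-0.1, 0.5, 6.5]
width: 0.0385
gripper_force: 60.2
t 8.77 pos [ 611.4 -138.4   26.8] w 38.5 grip 60.2 F [-0.1  0.5  6.5] close 90.0 q7 1.95
```

```bash
python3 -m handwheel '[[[0,0,-1,0,0,0,0.3],[0,0,-3,0,0,0,0.3],[0,0,-6,0,0,0,0.3],[0,0,-9,0,0,0,0.3],[0,0,-9,0,0,0,0.3],[1.5,5,-9,0,0,0,0.3],[2.4,8,-9,0,0,0,0.3],[3.3,11,-9,0,0,0,0.3],[4.2,14,-9,0,0,0,0.3],[5.3,16.5,-9,0,0,0,0.3],[5.3,17.85,-9,0,0,0,0.3],[5.3,17.85,-9,0,0,0,0.3],[5.3,17.85,-9,0,0,0,0.3],[5.3,17.85,-9,0,0,0,0.3],[5.3,17.85,-9,0,0,0,0.3]]]'; python3 - <<'E'
from h import *
c=imaging.read_camera("side");np.savez("side5.npz",**c);cv2.imwrite("pics/side5.png",cv2.resize(c["img"][100:300,180:380],None,fx=3,fy=3));P=cloud(c)*1000
s=monitor.state();p=np.array(s["position"])*1000;print(p)
m=(c["z_map"]>0)&(np.hypot(P[...,0]-p[0],P[...,1]-p[1])<30)&(P[...,2]<p[2]+15)&(P[...,2]>60)&(c["img"].max(2)>70)
q=P[m];print(len(q),np.percentile(q,[1,50,99],axis=0).round(1).tolist())
E
python3 go.py 557 40.7 34 90
```

```text
time: 10.02
position: [0.5579, 0.0384, 0.1155]
eef_rot: [0.0, 0.002, 1.0, -0.0]
wrist_force: [0.0, -0.1, -0.1]
width: 0.0382
gripper_force: 60.4
[557.82094863  38.49099637 115.39528424]
200 [[536.9, 11.2, 89.9], [550.1, 22.0, 108.0], [572.3, 48.2, 130.1]]
t 10.07 pos [557.8  38.5 115.4] w 38.2 grip 60.4 F [ 0.4 -0.5 -0.9] close 89.8 q7 1.6
[557.0, 40.7, 34.0, 90.0] -> [0.09, 0.23, 8.14] [-0.0, 0.0, -0.2] rows 2
```

View pics/side5.png

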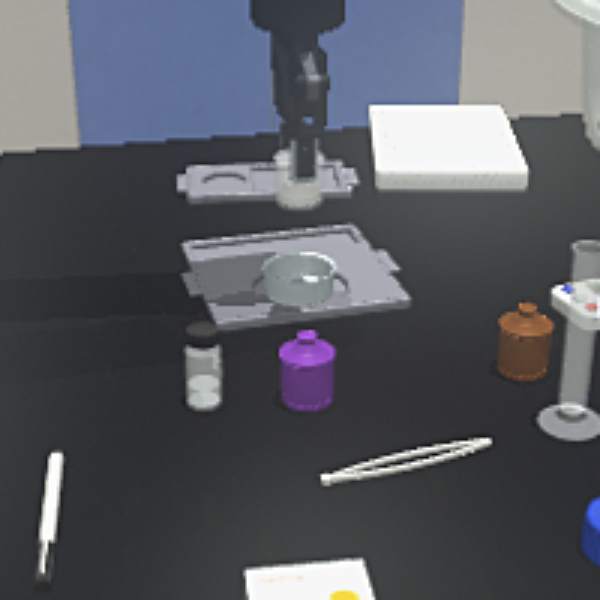

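The side crop shows the bottle held upright at about (300,180), directly above the dish at (300,280).

```bash
python3 -m handwheel '[[[0,0.15,2.5,0,0,0,0.3],[0,0.15,5,0,0,0,0.3],[0,0.15,6.5,0,0,0,0.3],[0,0.15,7.2,0,0,0,0.3],[0,0.15,7.6,0,0,0,0.3],[0,0.15,7.9,0,0,0,0.3],[0,0.15,8.05,0,0,0,0.3],[0,0.15,8.05,0,0,0,0.3],[0,0.15,8.05,0,0,0,0.3]]]'; python3 go.py 557 40.7 33.3 90
```

```text
time: 10.82
position: [0.5581, 0.0419, 0.0356]
eef_rot: [0.001, 0.0, 1.0, 0.0]
wrist_force: [0.6, -0.1, -0.2]
width: 0.0384
gripper_force: 60.4
t 10.82 pos [558.1  41.9  35.6] w 38.4 grip 60.4 F [ 0.6 -0.1 -0.2] close 90.0 q7 1.64
[557.0, 40.7, 33.3, 90.0] -> [0.11, -0.12, 0.23] [0.0, 0.1, -0.0] rows 1
```

```bash
python3 -m handwheel '[[[0,0,0.15,0,0,0,0.3],[0,0,0.25,0,0,0,0.3],[0,0,0.3,0,0,0,0.3],[0,0,0.3,0,0,0,0.3]]]'; python3 go.py
```

```text
time: 11.15
position: [0.5581, 0.042, 0.0332]
eef_rot: [0.001, 0.0, 1.0, 0.0]
wrist_force: [-3.4, 1.2, 8.8]
width: 0.0387
gripper_force: 61.5
t 11.15 pos [558.1  42.   33.2] w 38.7 grip 61.5 F [-3.4  1.2  8.8] close 90.0 q7 1.64
```

The 8.8 N wrist force shows the bottle on the dish floor. Release and rise.

```bash
python3 -m handwheel '[[[0,0,-0.05,0,0,0,0.5],[0,0,-0.05,0,0,0,0.6],[0,0,-0.05,0,0,0,0.8],[0,0,-0.05,0,0,0,0.9],[0,0,-0.05,0,0,0,0.9],[0,0,-0.05,0,0,0,0.9],[0,0,-3,0,0,0,0.9],[0,0,-7,0,0,0,0.9],[0,0,-11,0,0,0,0.9],[0,0,-11,0,0,0,0.9],[0,0,-11,0,0,0,0.9]]]'; python3 - <<'E'
from h import *
c=imaging.read_camera("wrist");cv2.imwrite("pics/wrist6.png",c["img"]);P=cloud(c)*1000
for lo,hi in((47,58),(22,34)):
    m=(c["z_map"]>0)&(P[...,2]>lo)&(P[...,2]<hi)&(np.hypot(P[...,0]-557,P[...,1]-41)<40)
    q=P[m];print(len(q),np.round(q.mean(0),1),cv2.minEnclosingCircle(np.float32(q[:,:2])))
E
python3 go.py 583 -234.8 110 100.8
```

```text
time: 12.07
position: [0.5593, 0.0421, 0.1444]
eef_rot: [0.003, 0.0, 1.0, 0.001]
wrist_force: [-0.8, 0.1, -0.5]
width: 0.0768
gripper_force: 0.0
1836 [555.4  41.3  49.8] ((557.0450439453125, 41.21565628051758), 21.076452255249023)
933 [556.6  40.1  26.5] ((557.1170654296875, 40.6119499206543), 31.755447387695312)
t 12.12 pos [557.8  42.1 142.6] w 76.7 grip 0.0 F [ 1.3  0.1 -0.6] close 90.0 q7 1.59
[583.0, -234.8, 110.0, 100.8] -> [-2.53, -27.69, 3.25] [0.0, 0.1, -10.8] rows 7
```

The bottle stands in the dish, 0.6 mm from its centre. Next, the tweezers.

```bash
python3 -m handwheel '[[[-2.5,-27.7,2.3,0,0,-10.8,0.9],[-2.5,-27.7,2.3,0,0,-10.8,0.9],[-2.5,-27.7,2.3,0,0,-10.8,0.9],[-2.5,-27.7,2.3,0,0,-10.8,0.9],[-2.5,-27.7,2.3,0,0,-10.8,0.9],[-2.5,-27.7,2.3,0,0,-10.8,0.9],[-2.5,-27.7,2.3,0,0,-10.8,0.9],[-2.5,-27.7,2.3,0,0,-10.8,0.9],[-2.5,-27.7,2.3,0,0,-10.8,0.9],[-2.5,-27.7,2.3,0,0,-10.8,0.9]]]'; python3 - <<'E'
from h import *
c=imaging.read_camera("wrist");cv2.imwrite("pics/wrist7.png",c["img"]);np.savez("wrist7.npz",**c);P=cloud(c)*1000
m=(P[...,2]<14)&(c["z_map"]>0)&(c["img"].min(2)>90)&(abs(P[...,0]-583)<85)&(abs(P[...,1]+235)<50)
m=cv2.dilate(np.uint8(m),np.ones((3,3)));v,u=np.nonzero(m);q=onplane(c,np.c_[u,v],.004)[:,:2]*1000
r=cv2.minAreaRect(np.float32(q));print(len(q),r)
E
python3 go.py
```

```text
time: 12.95
position: [0.5814, -0.234, 0.1171]
eef_rot: [-0.001, -0.094, 0.996, 0.001]
wrist_force: [-0.7, 0.5, -0.2]
width: 0.0767
gripper_force: 0.0
1907 ((582.966796875, -234.5541229248047), (132.2305908203125, 18.385421752929688), 11.221363067626953)
t 13.0 pos [ 581.8 -233.2  117.5] w 76.9 grip 0.0 F [-0.3  0.4  0.8] close 100.9 q7 2.26
```

View pics/wrist7.png

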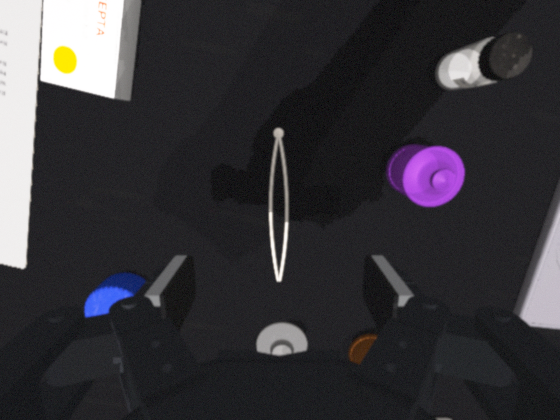

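The wrist view shows the tweezers lined up between the fingers, spanning (278,130) to (279,280). Descend in two steps.

```bash
python3 -m handwheel '[[[0,0,3,0,0,0,0.5],[0,0,6,0,0,0,0.5],[0,0,9,0,0,0,0.45],[0,0,10,0,0,0,0.45],[0,0,10,0,0,0,0.45],[0,0,10,0,0,0,0.45],[0,0,10,0,0,0,0.45],[0,0,10,0,0,0,0.45]]]'; python3 go.py 583 -234.6 3 101.2
```

```text
time: 13.67
position: [0.5838, -0.2354, 0.0208]
eef_rot: [0.002, -0.094, 0.996, -0.001]
wrist_force: [0.4, -0.7, 0.1]
width: 0.0384
gripper_force: 0.0
t 13.67 pos [ 583.8 -235.4   20.8] w 38.4 grip 0.0 F [ 0.4 -0.7  0.1] close 100.8 q7 2.29
[583.0, -234.6, 3.0, 101.2] -> [0.07, 0.1, 1.78] [-0.1, 0.2, -0.4] rows 1
```

```bash
python3 -m handwheel '[[[0,0,1,0,0,0,0.45],[0,0,1.7,0,0,0,0.45],[0,0,1.7,0,0,0,0.45],[0,0,1.7,0,0,0,0.3],[0,0,1.7,0,0,0,0.1],[0,0,1.7,0,0,0,0.05],[0,0,1.7,0,0,0,0.05],[0,0,1.7,0,0,0,0.05],[0,0,1.7,0,0,0,0.05]]]'; python3 go.py
```

```text
time: 14.42
position: [0.5824, -0.2352, 0.0019]
eef_rot: [0.0, -0.094, 0.996, -0.0]
wrist_force: [-0.2, -0.7, -0.2]
width: 0.0126
gripper_force: 58.6
t 14.42 pos [ 582.4 -235.2    1.9] w 12.6 grip 58.6 F [-0.2 -0.7 -0.2] close 100.8 q7 2.3
```

```bash
python3 -m handwheel '[[[0,0,-2,0,0,0,0.05],[0,0,-5,0,0,0,0.05],[0,0,-8,0,0,0,0.05],[0,0,-11,0,0,0,0.05],[0,0,-11,0,0,0,0.05],[0,0,-11,0,0,0,0.05],[0,0,-11,0,0,0,0.05]]]'; python3 go.py 551.1 134.6 110 94.2
```

```text
time: 15.0
position: [0.5819, -0.2348, 0.1114]
eef_rot: [-0.0, -0.094, 0.996, 0.0]
wrist_force: [-0.6, 0.5, -1.3]
width: 0.0124
gripper_force: 58.6
t 15.0 pos [ 581.9 -234.8  111.4] w 12.4 grip 58.6 F [-0.6  0.5 -1.3] close 100.8 q7 2.26
[551.1, 134.6, 110.0, 94.2] -> [-3.87, 36.87, 0.16] [0.0, -0.0, 6.6] rows 9
```

```bash
python3 -m handwheel '[[[-3.9,36.9,0,0,0,6.6,0.05],[-3.9,36.9,0,0,0,6.6,0.05],[-3.9,36.9,0,0,0,6.6,0.05],[-3.9,36.9,0,0,0,6.6,0.05],[-3.9,36.9,0,0,0,6.6,0.05],[-3.9,36.9,0,0,0,6.6,0.05],[-3.9,36.9,0,0,0,6.6,0.05],[-3.9,36.9,0,0,0,6.6,0.05],[-3.9,36.9,0,0,0,6.6,0.05],[-3.9,36.9,0,0,0,6.6,0.05],[-3.9,36.9,5,0,0,6.6,0.05],[-3.9,36.9,7,0,0,6.6,0.05],[-3.9,36.9,7,0,0,6.6,0.05],[-3.9,36.9,7,0,0,6.6,0.05],[-3.9,36.9,7,0,0,6.6,0.05]]]'; python3 - <<'E'
from h import *
s=monitor.state();print(s["position"])
for n in("wrist","top"):
    c=imaging.read_camera(n);np.savez(n+"8.npz",**c)
    cv2.imwrite(f"pics/{n}8.png",c["img"])
E
python3 go.py 551.1 134.6 12 94.2
```

```text
time: 16.25
position: [0.5522, 0.1341, 0.0422]
eef_rot: [0.0, -0.036, 0.999, -0.0]
wrist_force: [0.8, -0.0, 0.4]
width: 0.0124
gripper_force: 58.7
[0.55219765 0.13409354 0.04219401]
t 16.35 pos [553.  134.5  43.4] w 12.4 grip 58.7 F [ 0.6  0.1 -0. ] close 94.1 q7 1.54
[551.1, 134.6, 12.0, 94.2] -> [0.2, 0.02, 3.14] [0.0, 0.2, -0.1] rows 1
```

View pics/wrist8.png

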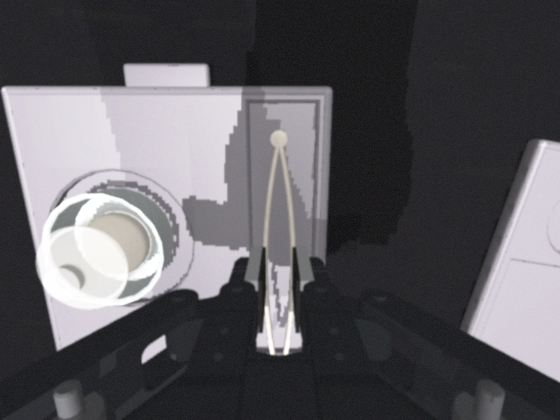

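The tweezers hang straight over the slot, tip at (278,138) inside the slot outline (248–318). Lower in small steps while watching the force.

```bash
python3 -m handwheel '[[[0.1,0,1.5,0,0,0,0.05],[0.1,0,2.5,0,0,0,0.05],[0.1,0,2.9,0,0,0,0.05],[0.1,0,3.0,0,0,0,0.05],[0.1,0,3.0,0,0,0,0.05],[0.1,0,3.0,0,0,0,0.05]]]'; python3 go.py; python3 -m handwheel '[[[0,0,0.15,0,0,0,0.05],[0,0,0.15,0,0,0,0.05],[0,0,0.15,0,0,0,0.05]]]'; python3 go.py
```

```text
time: 16.85
position: [0.5512, 0.1346, 0.0123]
eef_rot: [0.0, -0.036, 0.999, 0.0]
wrist_force: [0.9, 0.2, 0.7]
width: 0.0125
gripper_force: 58.7
t 16.85 pos [551.2 134.6  12.3] w 12.5 grip 58.7 F [0.9 0.2 0.7] close 94.2 q7 1.56
time: 17.1
position: [0.5509, 0.1346, 0.0105]
eef_rot: [0.0, -0.036, 0.999, 0.0]
wrist_force: [-0.4, -0.2, 0.3]
width: 0.0126
gripper_force: 58.7
t 17.1 pos [550.9 134.6  10.5] w 12.6 grip 58.7 F [-0.4 -0.2  0.3] close 94.2 q7 1.56
```

```bash
python3 -m handwheel '[[[0,0,0,0,0,0,0.2],[0,0,0,0,0,0,0.3],[0,0,0,0,0,0,0.35],[0,0,0,0,0,0,0.35],[0,0,0,0,0,0,0.35],[0,0,-3,0,0,0,0.35],[0,0,-7,0,0,0,0.35],[0,0,-11,0,0,0,0.6],[0,0,-13,0,0,0,0.9],[0,0,-13,0,0,0,0.9],[0,0,-13,0,0,0,0.9]]]'; python3 - <<'E'
from h import *
c=imaging.read_camera("wrist");cv2.imwrite("pics/wrist9.png",c["img"]);np.savez("wrist9.npz",**c);P=cloud(c)*1000
x0=np.array([551.1,134.6]);th=np.radians(4.2);d=P[...,:2]-x0
al=d@[np.cos(th),np.sin(th)];ac=d@[-np.sin(th),np.cos(th)]
m=(c["z_map"]>0)&(abs(al)<72)&(abs(ac)<15);print("z in slot",np.percentile(P[m][:,2],[2,50,90,98]).round(1),"img",np.percentile(c["img"][m].min(1),[5,50,95]))
E
python3 go.py 483.5 -384 110 86
```

```text
time: 18.02
position: [0.5515, 0.1349, 0.1417]
eef_rot: [0.001, -0.036, 0.999, 0.001]
wrist_force: [0.5, 0.4, -1.0]
width: 0.0765
gripper_force: 0.0
z in slot [  2.  222.2 238.3 241.3] img [ 27.  33. 230.]
t 18.07 pos [550.4 134.7 140.2] w 76.7 grip 0.0 F [-0.4  0.1  0.1] close 94.2 q7 1.5
[483.5, -384.0, 110.0, 86.0] -> [10.44, -51.24, 3.0] [0.0, -0.0, 8.2] rows 13
```

View pics/wrist9.png

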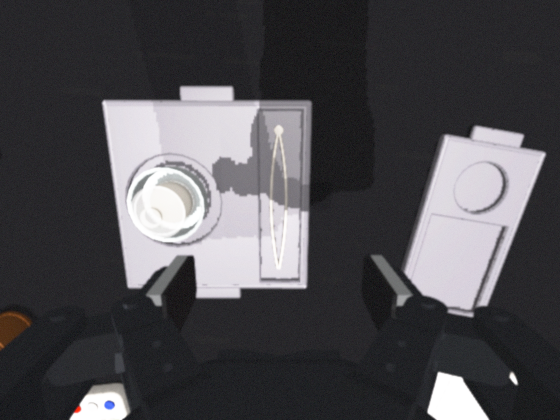

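The tweezers lie in the slot at (279,130–268), centred between walls at about 262 and 305. Next, the carton.

```bash
python3 -m handwheel '[[[10.45,-51.2,0,0,0,8.2,0.95],[10.45,-51.2,0,0,0,8.2,0.95],[10.45,-51.2,0,0,0,8.2,0.95],[10.45,-51.2,0,0,0,8.2,0.95],[10.45,-51.2,0,0,0,8.2,0.95],[10.45,-51.2,0,0,0,8.2,0.95],[10.45,-51.2,0,0,0,8.2,0.95],[10.45,-51.2,0,0,0,8.2,0.95],[10.45,-51.2,0,0,0,8.2,0.95],[10.45,-51.2,0,0,0,8.2,0.95],[10.45,-51.2,0,0,0,8.2,0.95],[10.45,-51.2,0,0,0,8.2,0.95],[10.45,-51.2,0,0,0,8.2,0.95],[10.45,-51.2,3,0,0,8.2,0.95],[10.45,-51.2,3,0,0,8.2,0.95],[10.45,-51.2,3,0,0,8.2,0.95],[10.45,-51.2,3,0,0,8.2,0.95]]]'; python3 - <<'E'
from h import *
c=imaging.read_camera("wrist");cv2.imwrite("pics/wrist10.png",c["img"]);P=cloud(c)*1000
m=(c["z_map"]>0)&(P[...,2]>20)&(P[...,2]<33)&(np.hypot(P[...,0]-483,P[...,1]+384)<60)
q=P[m];r=cv2.minAreaRect(np.float32(q[:,:2]));print(len(q),q.mean(0).round(1),r)
m=(c["z_map"]>0)&(abs(P[...,0]-483)<15)&(P[...,1]<-425)&(P[...,1]>-450);print("paper z",np.percentile(P[m][:,2],[5,50,95]) if m.sum() else None)
E
python3 go.py 483.5 -384 7 86
```

```text
time: 19.48
position: [0.4836, -0.3825, 0.1094]
eef_rot: [-0.001, 0.035, 0.999, 0.001]
wrist_force: [1.6, 1.3, 1.5]
width: 0.0809
gripper_force: 0.0
6140 [ 481.6 -385.7   25.3] ((483.39599609375, -386.0220947265625), (49.741615295410156, 70.12932586669922), 87.4805679321289)
paper z [  3.35823685 174.37252428 194.27501135]
t 19.53 pos [ 484.1 -382.8  110.3] w 81.2 grip 0.0 F [0.2 0.8 0.6] close 86.0 q7 2.36
[483.5, -384.0, 7.0, 86.0] -> [0.05, -0.13, 10.33] [0.0, -0.0, 0.0] rows 3
```

```bash
python3 -m handwheel '[[[0,-0.2,3,0,0,-1,0.95],[0,-0.2,6,0,0,-1,0.95],[0,-0.2,8,0,0,-1,0.95],[0,-0.2,9.5,0,0,-1,0.95],[0,-0.2,10.4,0,0,-1,0.95],[0,-0.2,10.4,0,0,-1,0.95],[0,-0.2,10.4,0,0,-1,0.8],[0,-0.2,10.4,0,0,-1,0.6],[0,-0.2,10.4,0,0,-1,0.45],[0,-0.2,10.4,0,0,-1,0.45],[0,-0.2,10.4,0,0,-1,0.45],[0,-0.2,10.4,0,0,-1,0.45]]]'; python3 go.py;  python3 -m handwheel '[[[0,0,-2,0,0,0,0.45],[0,0,-5,0,0,0,0.45],[0,0,-9,0,0,0,0.45],[0,0,-13,0,0,0,0.45],[0,0,-13,0,0,0,0.45],[0,0,-13,0,0,0,0.45],[0,0,-13,0,0,0,0.45]]]'; python3 go.py 500 -100 140 85 601.4 301.2 140 84.5
```

```text
time: 20.53
position: [0.4847, -0.3866, 0.0081]
eef_rot: [0.001, 0.027, 1.0, -0.001]
wrist_force: [-0.6, 0.4, 6.5]
width: 0.0485
gripper_force: 63.9
t 20.53 pos [ 484.7 -386.6    8.1] w 48.5 grip 63.9 F [-0.6  0.4  6.5] close 87.0 q7 2.44
time: 21.12
position: [0.4835, -0.3852, 0.1365]
eef_rot: [0.0, 0.026, 1.0, 0.0]
wrist_force: [0.3, 0.3, -0.2]
width: 0.0486
gripper_force: 63.1
t 21.12 pos [ 483.5 -385.2  136.5] w 48.6 grip 63.1 F [ 0.3  0.3 -0.2] close 87.0 q7 2.37
[500.0, -100.0, 140.0, 85.0] -> [-0.14, 28.57, -0.34] [0.0, 0.0, 2.0] rows 7
[601.4, 301.2, 140.0, 84.5] -> [-8.15, 69.17, -0.32] [0.0, 0.0, 2.5] rows 17
```

```bash
python3 -m handwheel '[[[-8.15,69.15,0,0,0,2.5,0.45],[-8.15,69.15,0,0,0,2.5,0.45],[-8.15,69.15,0,0,0,2.5,0.45],[-8.15,69.15,0,0,0,2.5,0.45],[-8.15,69.15,0,0,0,2.5,0.45],[-8.15,69.15,0,0,0,2.5,0.45],[-8.15,69.15,0,0,0,2.5,0.45],[-8.15,69.15,0,0,0,2.5,0.45],[-8.15,69.15,0,0,0,2.5,0.45],[-8.15,69.15,0,0,0,2.5,0.45],[-8.15,69.15,0,0,0,2.5,0.45],[-8.15,69.15,0,0,0,2.5,0.45],[-8.15,69.15,0,0,0,2.5,0.45],[-8.15,69.15,0,0,0,2.5,0.45],[-8.15,69.15,0,0,0,2.5,0.45],[-8.15,69.15,0,0,0,2.5,0.45],[-8.15,69.15,0,0,0,2.5,0.45],[-8.15,69.15,0,0,0,2.5,0.45],[-8.15,69.15,3,0,0,2.5,0.45],[-8.15,69.15,6,0,0,2.5,0.45]]]'; python3 go.py; python3 -m handwheel '[[[0,0,0,0,0,0,0.45],[0,0,0,0,0,0,0.45],[0,0,0,0,0,0,0.45]]]'; python3 go.py 601.4 301.2 12 84.5;  python3 - <<'E'
from h import *
c=imaging.read_camera("wrist");cv2.imwrite("pics/wrist11.png",c["img"])
E
```

```text
time: 22.78
position: [0.6018, 0.3013, 0.0753]
eef_rot: [0.001, 0.048, 0.999, 0.0]
wrist_force: [-0.2, -0.7, -0.6]
width: 0.0486
gripper_force: 63.1
t 22.78 pos [601.8 301.3  75.3] w 48.6 grip 63.1 F [-0.2 -0.7 -0.6] close 84.5 q7 1.17
time: 23.03
position: [0.6019, 0.3001, 0.0766]
eef_rot: [-0.0, 0.049, 0.999, -0.0]
wrist_force: [0.3, -0.1, -0.4]
width: 0.0488
gripper_force: 63.1
t 23.03 pos [601.9 300.1  76.6] w 48.8 grip 63.1 F [ 0.3 -0.1 -0.4] close 84.4 q7 1.17
[601.4, 301.2, 12.0, 84.5] -> [0.06, 0.11, 6.45] [-0.0, -0.0, -0.1] rows 2
```

View pics/wrist11.png

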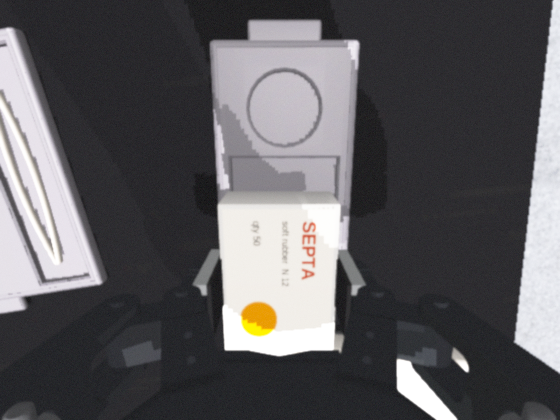

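The wrist view shows the carton (columns 219–338) over the rectangular recess (231–339), square to it. The recess is about 2 mm to the right, so I'll nudge y by 2 mm while lowering.

```bash
python3 -m handwheel '[[[0,0.2,2.5,0,0,0,0.45],[0,0.2,4.5,0,0,0,0.45],[0,0.2,5.7,0,0,0,0.45],[0,0.2,6.3,0,0,0,0.45],[0,0.2,6.5,0,0,0,0.45],[0,0.2,6.5,0,0,0,0.45],[0,0.2,6.5,0,0,0,0.45]]]'; python3 go.py
```

```text
time: 23.67
position: [0.6028, 0.3028, 0.0127]
eef_rot: [0.001, 0.048, 0.999, 0.001]
wrist_force: [0.4, 0.4, 0.6]
width: 0.0488
gripper_force: 63.1
t 23.67 pos [602.8 302.8  12.7] w 48.8 grip 63.1 F [0.4 0.4 0.6] close 84.4 q7 1.18
```

```bash
python3 -m handwheel '[[[0.1,0,0.15,0,0,0,0.45],[0.1,0,0.15,0,0,0,0.45],[0.1,0,0.15,0,0,0,0.6],[0.1,0,0.15,0,0,0,0.8],[0.1,0,0.15,0,0,0,0.8],[0.1,0,0.15,0,0,0,0.8],[0.1,0,0.15,0,0,0,0.8],[0.1,0,-3,0,0,0,0.8],[0.1,0,-7,0,0,0,0.8],[0.1,0,-11,0,0,0,0.8],[0.1,0,-13,0,0,0,0.8],[0.1,0,-13,0,0,0,0.8],[0.1,0,-13,0,0,0,0.8]]]'; python3 - <<'E'
from h import *
c=imaging.read_camera("wrist");cv2.imwrite("pics/wrist12.png",c["img"]);P=cloud(c)*1000
m=(c["z_map"]>0)&(P[...,2]>22)&(P[...,2]<37)&(np.hypot(P[...,0]-601,P[...,1]-301)<60)
q=P[m];r=cv2.minAreaRect(np.float32(q[:,:2]));print(len(q),q.mean(0).round(1),np.percentile(q[:,2],[5,95]),r)
E
python3 go.py 600 100 140 90 454.8 -125.2 140 90
```

```text
time: 24.75
position: [0.6015, 0.3031, 0.1429]
eef_rot: [0.001, 0.048, 0.999, 0.001]
wrist_force: [-0.5, -1.0, -1.0]
width: 0.0683
gripper_force: 0.0
4922 [599.4 302.3  29.3] [28.13725375 30.45844871] ((601.02685546875, 302.1369934082031), (50.08933639526367, 69.64505767822266), 84.30178833007812)
t 24.8 pos [600.4 302.6 141.1] w 68.2 grip 0.0 F [-0.4 -0.5 -1.3] close 84.5 q7 1.14
[600.0, 100.0, 140.0, 90.0] -> [-1.91, -20.17, 0.11] [0.0, -0.0, -5.5] rows 5
[454.8, -125.2, 140.0, 90.0] -> [10.37, -43.99, 0.11] [0.0, -0.0, -5.5] rows 11
```

View pics/wrist12.png

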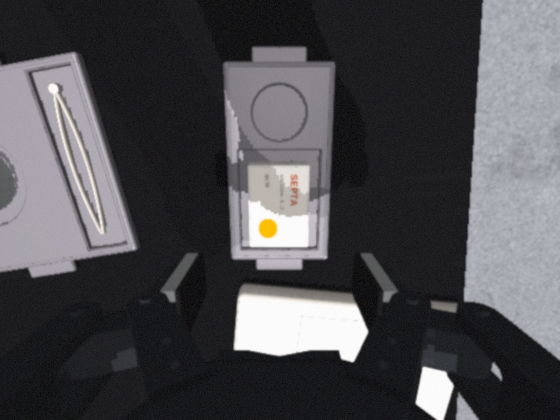

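The carton lies in its recess at (278,205), square and level, top at 29 mm. Last, the vial.

```bash
python3 -m handwheel '[[[10.4,-44,0,0,0,-5.5,0.8],[10.4,-44,0,0,0,-5.5,0.8],[10.4,-44,0,0,0,-5.5,0.8],[10.4,-44,0,0,0,-5.5,0.8],[10.4,-44,0,0,0,-5.5,0.8],[10.4,-44,0,0,0,-5.5,0.8],[10.4,-44,0,0,0,-5.5,0.8],[10.4,-44,0,0,0,-5.5,0.8],[10.4,-44,0,0,0,-5.5,0.8],[10.4,-44,0,0,0,-5.5,0.8],[10.4,-44,0,0,0,-5.5,0.8],[10.4,-44,0,0,0,-5.5,0.8],[10.4,-44,0,0,0,-5.5,0.8],[10.4,-44,0,0,0,-5.5,0.8],[10.4,-44,0,0,0,-5.5,0.8]]]'; python3 - <<'E'
from h import *
c=imaging.read_camera("wrist");cv2.imwrite("pics/wrist13.png",c["img"]);P=cloud(c)*1000
m=(c["z_map"]>0)&(P[...,2]>57)&(P[...,2]<70)&(np.hypot(P[...,0]-455,P[...,1]+125)<30)
q=P[m];print(len(q),q.mean(0).round(1),cv2.minEnclosingCircle(np.float32(q[:,:2])))
E
python3 go.py 454.8 -125.2 30 90
```

```text
time: 26.05
position: [0.4548, -0.1238, 0.1405]
eef_rot: [-0.001, -0.001, 1.0, 0.0]
wrist_force: [-0.0, 0.9, 1.4]
width: 0.0683
gripper_force: 0.0
894 [ 453.  -125.2   62.2] ((453.60546875, -125.3215103149414), 12.498004913330078)
t 26.1 pos [ 455.  -123.7  140.7] w 68.2 grip 0.0 F [-0.6  0.3 -0.8] close 90.1 q7 1.95
[454.8, -125.2, 30.0, 90.0] -> [0.01, -0.15, 11.07] [0.0, -0.1, 0.1] rows 3
```

```bash
python3 -m handwheel '[[[0.05,-0.05,3,0,0,0,0.8],[0.05,-0.05,6,0,0,0,0.8],[0.05,-0.05,8,0,0,0,0.8],[0.05,-0.05,10,0,0,0,0.8],[0.05,-0.05,11.1,0,0,0,0.8],[0.05,-0.05,11.1,0,0,0,0.8],[0.05,-0.05,11.1,0,0,0,0.8],[0.05,-0.05,11.1,0,0,0,0.5],[0.05,-0.05,11.1,0,0,0,0.2],[0.05,-0.05,11.1,0,0,0,0.15],[0.05,-0.05,11.1,0,0,0,0.15],[0.05,-0.05,11.1,0,0,0,0.15],[0.05,-0.05,11.1,0,0,0,0.15]]]'; python3 go.py;  python3 -m handwheel '[[[0,0,-1,0,0,0,0.15],[0,0,-3,0,0,0,0.15],[0,0,-6,0,0,0,0.15],[0,0,-9,0,0,0,0.15],[0,0,-11,0,0,0,0.15],[0,0,-11,0,0,0,0.15],[0,0,-11,0,0,0,0.15]]]'; python3 go.py 526.2 308.6 140 90
```

```text
time: 27.18
position: [0.4551, -0.1257, 0.0314]
eef_rot: [0.001, 0.0, 1.0, 0.0]
wrist_force: [-0.6, -0.2, 5.5]
width: 0.0244
gripper_force: 58.5
t 27.18 pos [ 455.1 -125.7   31.4] w 24.4 grip 58.5 F [-0.6 -0.2  5.5] close 90.0 q7 2.08
time: 27.77
position: [0.4551, -0.1257, 0.1419]
eef_rot: [0.002, 0.0, 1.0, 0.0]
wrist_force: [0.8, 1.2, -0.1]
width: 0.0247
gripper_force: 59.0
t 27.77 pos [ 455.1 -125.7  141.9] w 24.7 grip 59.0 F [ 0.8  1.2 -0.1] close 90.0 q7 1.96
[526.2, 308.6, 140.0, 90.0] -> [-7.08, 43.44, 0.23] [0.0, 0.2, -0.0] rows 11
```

```bash
python3 -m handwheel '[[[-0.6,3.5,0,0,0,0,0.15],[-1.1,7,0,0,0,0,0.15],[-1.7,10.5,0,0,0,0,0.15],[-2.3,14,0,0,0,0,0.15],[-2.8,17.5,0,0,0,0,0.15],[-3.4,21,0,0,0,0,0.15],[-4,24.5,0,0,0,0,0.15],[-4.6,28,0,0,0,0,0.15],[-5.1,31.5,0,0,0,0,0.15],[-5.7,35,0,0,0,0,0.15],[-6.3,38.5,0,0,0,0,0.15],[-6.9,41.5,0,0,0,0,0.15],[-7.15,43.4,0,0,0,0,0.15],[-7.15,43.4,3,0,0,0,0.15],[-7.15,43.4,6,0,0,0,0.15],[-7.15,43.4,8,0,0,0,0.15],[-7.15,43.4,8,0,0,0,0.15],[-7.15,43.4,8,0,0,0,0.15],[-7.15,43.4,8,0,0,0,0.15]]]'; python3 - <<'E'
from h import *
c=imaging.read_camera("side");cv2.imwrite("pics/side14.png",cv2.resize(c["img"][110:260,200:350],None,fx=4,fy=4));P=cloud(c)*1000
s=monitor.state();p=np.array(s["position"])*1000
m=(c["z_map"]>0)&(np.hypot(P[...,0]-p[0],P[...,1]-p[1])<20)&(P[...,2]<p[2])&(P[...,2]>16);q=P[m]
print(len(q),np.percentile(q,[1,50,99],axis=0).round(1).tolist() if len(q) else 0)
E
python3 go.py 527 308.6 35 90
```

```text
time: 29.35
position: [0.5266, 0.3081, 0.0608]
eef_rot: [0.0, 0.001, 1.0, 0.0]
wrist_force: [-0.3, 0.3, -0.6]
width: 0.0248
gripper_force: 59.1
77 [[510.2, 291.9, 30.8], [521.2, 297.8, 45.6], [535.1, 313.5, 60.1]]
t 29.4 pos [527.  308.4  61.5] w 24.5 grip 59.1 F [-0.2 -0.2  1.5] close 89.9 q7 1.18
[527.0, 308.6, 35.0, 90.0] -> [0.0, 0.02, 2.65] [0.1, 0.1, -0.1] rows 1
```

View pics/side14.png

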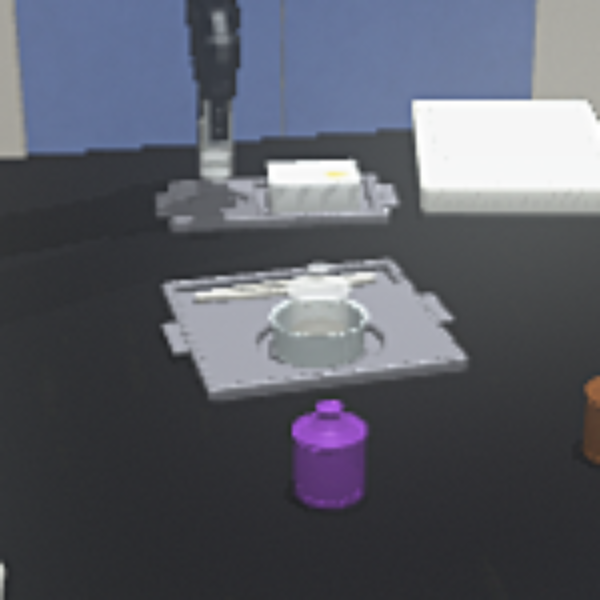

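The vial is held upright over the sampling tray's well at (215,160) in the crop, and the other items sit in place. Lower and set down.

```bash
python3 -m handwheel '[[[0,0,1,0,0,0,0.15],[0,0,1.8,0,0,0,0.15],[0,0,2.2,0,0,0,0.15],[0,0,2.45,0,0,0,0.15],[0,0,2.45,0,0,0,0.15],[0,0,2.45,0,0,0,0.15]]]'; python3 go.py;  python3 -m handwheel '[[[0,0,0.15,0,0,0,0.15],[0,0,0.2,0,0,0,0.15],[0,0,0.25,0,0,0,0.15],[0,0,0.25,0,0,0,0.15]]]'; python3 go.py
```

```text
time: 29.9
position: [0.5262, 0.3081, 0.0357]
eef_rot: [0.0, 0.0, 1.0, 0.0]
wrist_force: [0.5, 0.3, -0.9]
width: 0.0246
gripper_force: 59.0
t 29.9 pos [526.2 308.1  35.7] w 24.6 grip 59.0 F [ 0.5  0.3 -0.9] close 90.0 q7 1.19
time: 30.23
position: [0.5266, 0.3083, 0.0354]
eef_rot: [0.0, 0.0, 1.0, 0.0]
wrist_force: [-3.6, -2.0, 14.7]
width: 0.0244
gripper_force: 60.1
t 30.23 pos [526.6 308.3  35.4] w 24.4 grip 60.1 F [-3.6 -2.  14.7] close 90.0 q7 1.19
```

The vial has touched down, with 14.7 N at the wrist. Ease off, release, rise and check.

```bash
python3 -m handwheel '[[[0,0,-0.2,0,0,0,0.15],[0,0,-0.2,0,0,0,0.3],[0,0,-0.2,0,0,0,0.45],[0,0,-0.2,0,0,0,0.6],[0,0,-0.2,0,0,0,0.7],[0,0,-0.2,0,0,0,0.7],[0,0,-3,0,0,0,0.7],[0,0,-7,0,0,0,0.7],[0,0,-11,0,0,0,0.7],[0,0,-14,0,0,0,0.7],[0,0,-14,0,0,0,0.7],[0,0,-14,0,0,0,0.7]]]'; python3 - <<'E'
from h import *
c=imaging.read_camera("wrist");cv2.imwrite("pics/wrist15.png",c["img"]);P=cloud(c)*1000
m=(c["z_map"]>0)&(P[...,2]>61)&(P[...,2]<74)&(np.hypot(P[...,0]-526,P[...,1]-308)<30)
q=P[m];print("vial",len(q),q.mean(0).round(1),cv2.minEnclosingCircle(np.float32(q[:,:2])))
E
python3 go.py
```

```text
time: 31.23
position: [0.5271, 0.3089, 0.1753]
eef_rot: [0.002, 0.0, 1.0, 0.001]
wrist_force: [-1.0, -0.4, -0.5]
width: 0.0599
gripper_force: 0.0
vial 703 [524.5 308.9  66.2] ((525.1106567382812, 309.0115051269531), 12.42386245727539)
t 31.28 pos [525.9 308.3 173.4] w 59.5 grip 0.0 F [ 0.   0.6 -0.8] close 90.0 q7 1.14
```

```bash
python3 -m handwheel '[[[0,10,-4,0,0,0,0.7],[0,14,-4,0,0,0,0.7],[0,20,-4,0,0,0,0.7],[0,20,-4,0,0,0,0.7],[0,20,-4,0,0,0,0.7],[0,20,-4,0,0,0,0.7],[0,20,-4,0,0,0,0.7],[0,20,-4,0,0,0,0.7]]]'; python3 - <<'E'
from h import *
from meas import comp
c=imaging.read_camera("top");np.savez("top16.npz",**c);im=c["img"];P=cloud(c)*1000;ok=c["z_map"]>0
cv2.imwrite("pics/top16.png",cv2.resize(im[125:295,120:420],None,fx=2.66,fy=2.66,interpolation=cv2.INTER_CUBIC))
for n,x,y,lo,hi,r in(("dish",557,41,21,34,45),("bottle",557,41,49,58,30),("vial",526,308,61,75,25),("box",601,302,24,36,60),("cap",692,-352,20,32,40),("cyltop",714,-208,135,150,30)):
    m=ok&(P[...,2]>lo)&(P[...,2]<hi)&(np.hypot(P[...,0]-x,P[...,1]-y)<r);q=P[m][:,:2]
    print(n,len(q),q.mean(0).round(1),"circ",cv2.minEnclosingCircle(np.float32(q))[0],"rect",cv2.minAreaRect(np.float32(q)))
Q=onplane(c,np.stack(np.meshgrid(np.arange(560),np.arange(420)),-1).reshape(-1,2),.008).reshape(420,560,3)[...,:2]*1000-[551.1,134.6]
th=np.radians(4.2);al=Q@[np.cos(th),np.sin(th)];ac=Q@[-np.sin(th),np.cos(th)]
m=(abs(al)<74)&(abs(ac)<15);g=im.min(2);k=m&(g>np.median(g[m])+15)
r=cv2.minAreaRect(np.float32(np.c_[al[k],ac[k]]));print("tweezers in slot frame",k.sum(),r)
E
python3 go.py
```

```text
time: 31.95
position: [0.5258, 0.5067, 0.2105]
eef_rot: [-0.001, 0.001, 1.0, -0.002]
wrist_force: [0.5, -0.3, -0.1]
width: 0.0598
gripper_force: 0.0
dish 92 [560.1  40. ] circ (558.1553344726562, 39.41453170776367) rect ((557.9683227539062, 39.43403625488281), (60.336082458496094, 61.45649719238281), 88.11019134521484)
bottle 118 [556.7  41. ] circ (557.7251586914062, 40.45565414428711) rect ((556.5951538085938, 40.532493591308594), (37.43632888793945, 38.01664733886719), 89.37126922607422)
vial 75 [525.5 306.4] circ (526.029541015625, 307.5030822753906) rect ((525.9096069335938, 307.400390625), (25.141639709472656, 21.98284912109375), 43.25436782836914)
box 457 [601.4 300.5] circ (601.0888671875, 300.62664794921875) rect ((601.8743286132812, 301.17059326171875), (49.60576629638672, 71.05431365966797), 84.73262023925781)
cap 245 [ 691.7 -352.6] circ (692.0849609375, -352.880615234375) rect ((692.1853637695312, -351.86712646484375), (47.41192626953125, 48.79948043823242), 43.02560806274414)
cyltop 36 [ 715.3 -208.5] circ (714.5892944335938, -207.46917724609375) rect ((714.0507202148438, -207.859130859375), (22.079721450805664, 22.098989486694336), 43.41088104248047)
tweezers in slot frame 54 ((0.6518440246582031, -1.3814001083374023), (13.829461097717285, 126.4167251586914), 85.68775939941406)
t 32.0 pos [526.5 505.9 211.2] w 59.9 grip 0.0 F [ 0.3 -1.4  0.3] close 89.9 q7 0.89
```

View pics/top16.png

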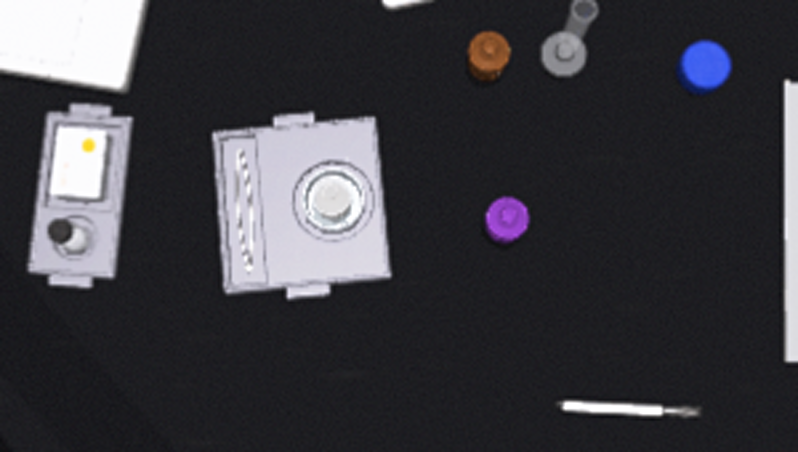

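The top crop shows every item in its recess: dish and bottle at (333,200), tweezers (245,210), carton (78,162), vial (72,236). The marker, spare cap and cylinder have not moved. Handing in.

```bash
python3 -c "
from station import manip; print(manip.close_job())"
```

```text
the job is handed in; nothing more can be done
None
```

Both kits are made up and the job was handed in at about 32 s; every item measured within its placing tolerance in the last pictures, the bystanders stayed put, and no verdict came back.

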